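# Stack a tiered jar on the banding wheel

## Robot

A 6-joint arm with a two-finger parallel gripper is mounted at the origin on the work surface. World frame = base frame: x ahead of the robot, y to its left, z up, the work surface at z = 0. Lengths are in mm, angles in rad, forces in N, time in s.
With the tool pointing down it reaches from about 275 to 725 mm from the base axis. Payload 15.9 kg.
Tool frame: the origin (TCP) lies on the centre line of the jaws, within the pads' length; the fingertips stand 25 mm ahead of it and the grasp point (between the pads) lies 6 mm ahead of it; z points along the fingers, y is the direction in which the jaws open and shut (so a half turn about z gives the same grasp; the last joint's range is limited). The gripper opens to 85 mm and grips with 20 to 120 N. Pads are 22 mm wide; open, the fingers measure 114 mm over their backs; the gripper's body (76 mm by 85 mm) begins 54 mm behind the grasp point. The pads swing forward as they close: fully open they stand 13 mm farther back than shut.
Start: joints at [1.316, 0.213, -0.034, 1.323, 0, 1.571], TCP at [126.021, 483.843, 256.306] pointing down, gripper open.
Joint ranges: [-2.98, 2.98], [-0.74, 1.72], [-1.14, 1.35], [-2.1, 2.04], [-1.57, 1.44], [-3.14, 3.14]. Speed limits (rad/s): [1.89, 1.89, 2.39, 2.57, 3.14, 3.14].

## Interface

Orientations are given as a unit quaternion [w, x, y, z].
In Python, from cell import env, eyes, models gives the robot as it stands. The module is installed in compiled form; this text tells all that it offers. Calls block until the motion is done:
- env.move_to(position, orientation): joint-space move of the TCP to a pose.
- env.move_linear(position, speed=150, rot=None): straight line of the TCP; rot=None keeps the orientation; speed is the mean speed in mm/s.
- env.move_j(angles): joint-space move.
- env.set_gripper(opening, f_grip=None): finger opening in mm; f_grip is the grip in N (None keeps the last); returns when the fingers have stopped.
- env.hold(seconds).
- env.solve_ik(position, orientation): joint angles nearest the present ones, or None.
- eyes.capture(name): name is "scene" or "top" or "wrist"; returns the picture (400x640x3 uint8, blue, green, red); there is no depth.
- eyes.camera_params(name): a dict with "mtx" (3x3 intrinsics, pixels), "T" (4x4, takes a point from camera to world coordinates). Camera axes: x right, y down, z forward; pixel columns grow to the right and rows downward; lengths in mm; the calibration is good to about 2 mm. A picture is of the moment at which its call begins: read the wrist's pose just before it. camera_params takes no time and is no camera call; for the wrist camera it gives the pose at the moment of the call.
A pose or a line that the arm cannot do raises env.IKError and nothing moves.
- env.hand_in(): hands the job in, once; it reports no verdict.
Trained networks look in the newest picture that a camera, given by its name, has taken for a name from the list of things; names that differ only in an ending like _2 or _b are one class to them, and where a whole thing is asked for, a point or a joint stands for the part that bears it (a point fixed in the world has none). Each returns a list of dicts, best first, with "confidence" (0 to 1); they miss things now and then, are a little off and sometimes report something else, mostly with a low value. They report only what shows in the picture. A call takes as long as a camera call. They do not tell look-alikes from the thing itself.
- models.find_in(thing, camera): "rect" ([left, top, right, bottom] in pixels, round what is visible of it).
- models.masks_of(thing, camera): "region" (400x640 bool, what is visible of it) and "rect" ([left, top, right, bottom] in pixels, round what is visible of it).
Readings, each from a call of its own:
- env.get_time_s(): time.
- env.get_q(): joint angles.
- env.get_joint_velocities(): joint speeds.
- env.get_effort(): joint torques, N m.
- env.get_tcp_pos(): TCP position.
- env.get_eef_rot(): TCP orientation.
- env.get_force(): force on the tool from outside, world axes, zero at the start.
- env.get_torque(): the same for the moment, N m.
- env.get_gripper_width(): finger opening in mm.
Only numpy, scipy, OpenCV 4.12 (cv2) and the standard library are available. Lean on these libraries where they do the work, as an engineer would, in place of code of your own. Each camera call takes 0.05 s, during which the arm holds its last target. There are 200 camera calls.

## Task

Put the four parts of the stacking jar together on the banding wheel, ready for painting its bands: stand the base upright in the centre of the wheel head, then fit the tall tier on the base, then the short tier on that, and last the lid, each fully seated in the one below. The clay is dry but unfired and brittle, so set every part down gently and never let it drop, and leave the three mugs and the slip jar standing where they are.

Things in the scene. Friction and masses are not known exactly. Their poses are not given: they have to be found in the camera images.
- base_mid (a point): jar base: squat open round box of dark clay, the widest jar part. 68 mm outside diameter, straight wall, 46 mm tall, foot 52 mm across, rim turned in to a mouth 50 mm across. The point is on its axis, half-way up (23 mm above its underside); z up. Loose, 140 to 280 g. Grip it across the outside.
- tall_mid (a point): tall tier: open dark-clay box, round, 60 mm across, 68 mm tall, mouth 42 mm. Its lowest 7 mm is a spigot (38 mm across, 44 at its top) that drops into the base's mouth, 3 mm play, till the shoulder sits on the rim: this point is then 50 mm above the base's. Point: on its axis, half-way up (34 mm); z up. Loose, 140-280 g. Grip the outside at or above half height, fingertips above the shoulder.
- short_mid (a point): short tier: open dark-clay box, round, 52 mm across, 54 mm tall, mouth 34 mm. Its lowest 7 mm is a spigot (30 mm across, 36 at its top) that drops into the tall tier's mouth, 3 mm play, till the shoulder sits on the rim: this point is then 54 mm above the tall tier's. Point: on its axis, half-way up (27 mm); z up. Loose, 90-180 g. Grip the outside in its upper half, fingertips above the shoulder.
- lid_knob (a point): lid: dark-clay plate 44 mm across, 8 mm thick, upright knob 20 mm across, 24 mm tall; under it a 7 mm spigot (22 mm across, 28 at its top) that drops into the short tier's mouth, 3 mm play. 39 mm tall in all. Point: on its axis, half-way up the knob, 27 mm above its underside; once seated 47 mm above the short tier's point. z up. Loose, 42-84 g. Grip the knob, fingertips just above the plate.
- wheel_centre (a point): banding wheel, a turntable 55 mm high with a flat round bare-metal head 180 mm across, scribed with concentric rings of radius 20, 40, 60 and 80 mm; it stands on the left or on the right. The foot is fixed to the table; the head turns about its upright axis at a light touch. The point is the centre of the head's top face; z up.
- mug0_mid (a point): drying round dark-clay mug with a loop handle on one side, 62 mm outside diameter, 62 mm tall, plain straight wall; the handle reaches 37 mm beyond the wall. Loose, stands among the jar parts, to be left alone. The point is on its axis, half-way up (31 mm); its y axis points to the handle, z up.
- mug1_mid (a point): drying round dark-clay mug with a loop handle on one side, 62 mm outside diameter, 62 mm tall, plain straight wall; the handle reaches 37 mm beyond the wall. Loose, stands among the jar parts, to be left alone. The point is on its axis, half-way up (31 mm); its y axis points to the handle, z up.
- mug2_mid (a point): drying round dark-clay mug with a loop handle on one side, 62 mm outside diameter, 62 mm tall, plain straight wall; the handle reaches 37 mm beyond the wall. Loose, stands among the jar parts, to be left alone. The point is on its axis, half-way up (31 mm); its y axis points to the handle, z up.
- slip_jar_mid (a point): closed round plastic jar of slip with a screw cap, 60 mm across and 66 mm tall. Loose, to be left alone. The point is on its axis, half-way up (33 mm); z up.
- bat: round white plaster slab 168 mm across and 22 mm thick with a wide dark dish, 128 mm across, drying on it; 54 mm tall in all, fixed to the table on the side away from the wheel. Origin: centre of its underside, on the table; z up. Not used.
There are look-alikes about, which are no part of the job. What is shaped like the part that bears tall_mid but red or turquoise is not meant.

How it is judged (in metres and radians):
On the way, in this order (a step that is already met when the one before it is completed fails the run):
1. the base stands upright and centred on the wheel head (horizontal distance between base_mid and wheel_centre below 0.012 m and z of base_mid in the frame of wheel_centre between 0.019 and 0.027 m and angle between base_mid's own z axis and vertical below 0.08 rad), for 0.2 s.
2. the tall tier is seated in the base (horizontal distance between tall_mid and base_mid below 0.006 m and z of tall_mid in the frame of base_mid between 0.046 and 0.054 m and angle between tall_mid's own z axis and vertical below 0.08 rad), for 0.2 s.
3. the short tier is seated in the tall tier (horizontal distance between short_mid and tall_mid below 0.006 m and z of short_mid in the frame of tall_mid between 0.05 and 0.058 m and angle between short_mid's own z axis and vertical below 0.08 rad), for 0.2 s.
4. the lid is seated in the short tier (horizontal distance between lid_knob and short_mid below 0.006 m and z of lid_knob in the frame of short_mid between 0.043 and 0.051 m and angle between lid_knob's own z axis and vertical below 0.08 rad), for 0.2 s.
At the end, for the whole second after the job is handed in: Base on the wheel head, axis within 12 mm of its centre; tall tier on base, short tier on tall tier, lid on short tier, each within 6 mm of the axis of the part below, within 4 mm of its seated height and upright within 0.08 rad; all released and at rest (all of step 1 and all of step 2 and all of step 3 and all of step 4 and linear speed of each of base, tall, short, lid below 0.02 m/s); the robot touches nothing.
It fails at once if a part of the jar is dropped (falls free of the fingers for more than about 13 mm) ((contact force between the fingers and base below 0.05 N and linear speed of base above 0.5 m/s) or (contact force between the fingers and tall below 0.05 N and linear speed of tall above 0.5 m/s) or (contact force between the fingers and short below 0.05 N and linear speed of short above 0.5 m/s) or (contact force between the fingers and lid below 0.05 N and linear speed of lid above 0.5 m/s)).
It fails at once if a mug or the slip jar is pushed away (over 30 mm) or tipped (distance of any of mug0_mid, mug1_mid, mug2_mid, slip_jar_mid from where it was at the start of the episode above 0.03 m or angle between any of mug0_mid, mug1_mid, mug2_mid, slip_jar_mid's own z axis and vertical above 0.4 rad).
It also fails if it takes over 138 s, if anything falls off the work surface, if the arm or the gripper's body presses on something with over 40 N, if the wrist force passes 120 N, or if a joint passes its speed limit or range.

## Working session

There is one attempt and no reset: what is moved stays moved. The work goes in short steps, each a Python script; the robot and the scene stay as the last script left them, time stands still between calls to the robot, and variables do not carry over. Pictures are saved under pics/ and viewed, about 12 in all and at most 16, crops included, and the job is handed in when it is done.

```bash
mkdir -p pics; ls; python3 - <<'E'
from cell import env, eyes, models
import cv2, numpy as np
for c in ("top","scene"):
    im=eyes.capture(c); cv2.imwrite(f"pics/{c}0.png",im)
    p=eyes.camera_params(c); print(c,p["mtx"].tolist(),np.round(p["T"],3).tolist())
    for t in ("base_mid","tall_mid","short_mid","lid_knob","mug0_mid","slip_jar_mid","wheel_centre","bat"):
        try: print(t,[(np.round(d["rect"]).tolist(),round(d["confidence"],2)) for d in models.find_in(t,c)])
        except Exception as e: print(t,e)
print(env.get_time_s(),env.get_eef_rot())
p=eyes.camera_params("wrist");print(p["mtx"].tolist(),np.round(p["T"],3).tolist())
E
```

```text
pics
top [[497.55188277274414, 0.0, 320.66885434848473], [0.0, 497.55188277274414, 206.09358279810928], [0.0, 0.0, 1.0]] [[-0.01, -0.995, 0.097, 456.528], [-1.0, 0.01, 0.001, -2.74], [-0.002, -0.097, -0.995, 1219.164], [0.0, 0.0, 0.0, 1.0]]
base_mid [([306.0, 146.0, 331.0, 176.0], 0.83), ([379.0, 249.0, 402.0, 270.0], 0.2)]
tall_mid [([459.0, 122.0, 494.0, 153.0], 0.89), ([372.0, 148.0, 398.0, 178.0], 0.71), ([416.0, 122.0, 446.0, 150.0], 0.7), ([308.0, 144.0, 333.0, 173.0], 0.16)]
short_mid [([380.0, 251.0, 402.0, 270.0], 0.8)]
lid_knob [([258.0, 197.0, 293.0, 226.0], 0.63), ([307.0, 254.0, 324.0, 272.0], 0.57), ([308.0, 145.0, 330.0, 173.0], 0.39)]
mug0_mid [([259.0, 193.0, 294.0, 228.0], 0.94)]
slip_jar_mid [([240.0, 253.0, 267.0, 277.0], 0.76)]
wheel_centre [([136.0, 174.0, 214.0, 247.0], 0.94)]
bat [([425.0, 188.0, 496.0, 256.0], 0.73), ([306.0, 254.0, 326.0, 275.0], 0.36)]
scene [[391.31191043642036, 0.0, 318.1609550243113], [0.0, 391.31191043642036, 195.68392300814796], [0.0, 0.0, 1.0]] [[0.496, 0.465, -0.733, 1324.342], [0.868, -0.259, 0.423, -431.957], [0.007, -0.846, -0.533
[... 172 characters left out ...]
9.0, 270.0, 204.0, 303.0], 0.91), ([266.0, 220.0, 294.0, 257.0], 0.66)]
short_mid [([232.0, 181.0, 253.0, 203.0], 0.87)]
lid_knob [([293.0, 175.0, 305.0, 190.0], 0.71)]
mug0_mid [([332.0, 171.0, 375.0, 205.0], 0.63)]
slip_jar_mid [([329.0, 148.0, 350.0, 178.0], 0.76), ([266.0, 219.0, 293.0, 257.0], 0.29)]
wheel_centre [([387.0, 147.0, 445.0, 178.0], 0.61)]
bat [([147.0, 207.0, 223.0, 265.0], 0.71)]
0.9 [ 8.61199530e-06  1.27073881e-01  9.91893255e-01 -4.09271601e-06]
[[332.66105850665986, 0.0, 320.3247586930329], [0.0, 332.66105850665986, 196.98156042551474], [0.0, 0.0, 1.0]] [[0.252, 0.932, 0.262, 59.527], [0.968, -0.243, -0.068, 502.215], [0.0, 0.27, -0.963, 375.387], [0.0, 0.0, 0.0, 1.0]]
```

```bash
python3 - <<'E'
import cv2, numpy as np
a=cv2.imread("pics/top0.png")[90:300,120:520]; cv2.imwrite("pics/top0c.png",cv2.resize(a,None,fx=2,fy=2,interpolation=cv2.INTER_CUBIC))
a=cv2.imread("pics/scene0.png")[120:320,130:470]; cv2.imwrite("pics/scene0c.png",cv2.resize(a,None,fx=2.3,fy=2.3,interpolation=cv2.INTER_CUBIC))
E
```

```text
(no output)
```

View pics/top0c.png

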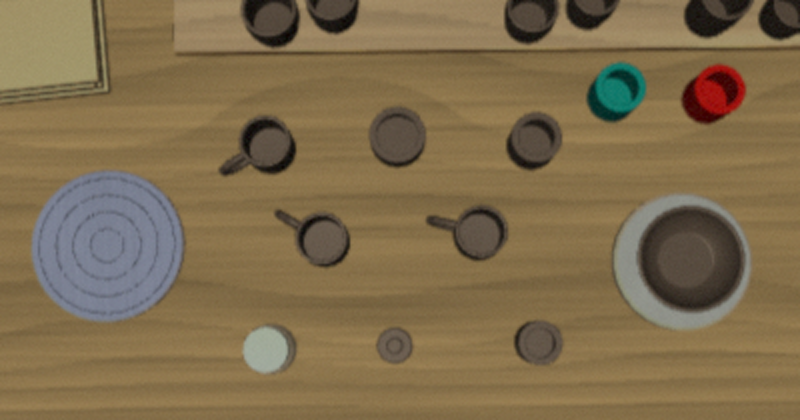

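View pics/scene0c.png

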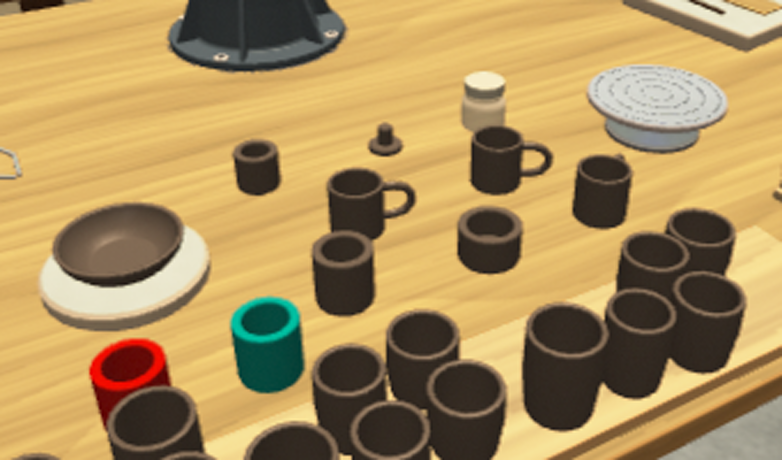

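Top crop: the wheel is at full-image (174,212), the base at (319,158), the short tier at (390,261) and the lid at (317,262). The mugs are at (253,162), (281,209) and (360,206), with the slip jar at (254,265). There are three tall-tier candidates: dark (387,160), turquoise (429,135) and red (477,137). The dark one fits. I'll confirm it in a wrist crop.

```bash
cat > h.py <<'E'
from cell import env, eyes, models
import cv2, numpy as np
from scipy.optimize import minimize
from scipy.spatial.transform import Rotation as Rn
PROF={"base_mid":[(26,0),(34,3),(34,46)],"tall_mid":[(19,0),(22,7),(30,7),(30,68)],"short_mid":[(15,0),(18,7),(26,7),(26,54)],
 "lid_knob":[(11,0),(14,7),(22,7),(22,15),(10,15),(10,39)],"wheel_centre":[(90,47),(90,55)],
 "mug0_mid":[(31,0),(31,62)],"slip_jar_mid":[(30,0),(30,66)]}
def down(yaw):
    q=(Rn.from_euler("z",yaw)*Rn.from_euler("x",np.pi)).as_quat(); return [q[3],q[0],q[1],q[2]]
def proj(P,cp):
    T=np.linalg.inv(cp["T"]); c=P@T[:3,:3].T+T[:3,3]; u=c@cp["mtx"].T; return u[:,:2]/u[:,2:]
def ray(uv,z,cp):
    d=cp["T"][:3,:3]@np.linalg.solve(cp["mtx"],[uv[0],uv[1],1.]); o=cp["T"][:3,3]; return (o+d*(z-o[2])/d[2])[:2]
def sil(xy,prof,cp,z0=0,s=4):
    a=np.linspace(0,2*np.pi,48,endpoint=False); im=np.zeros((400*s,640*s),np.uint8)
    rings=[proj(np.c_[xy[0]+r*np.cos(a),xy[1]+r*np.sin(a),0*a+z+z0],cp) for r,z in prof]
    for p,q in zip(rings,rings[1:]):
        cv2.fillConvexPoly(im,cv2.convexHull((((np.r_[p,q]+.5)*s)).astype(np.float32)).astype(np.int32),1)
    return cv2.resize(im.astype(np.float32),(640,400),interpolation=cv2.INTER_AREA)
def fit(mask,thing,cp,x0,z0=0):
    f=lambda x:np.abs(sil(x,PROF[thing],cp,z0)-mask).sum()
    x0=np.array(x0,float)
    r=minimize(f,x0,method="Nelder-Mead",options=dict(initial_simplex=[x0,x0+[8,0],x0+[0,8]],xatol=.2,fatol=.5,maxiter=120))
    m=sil(r.x,PROF[thing],cp,z0); return r.x,np.minimum(m,mask).sum()/np.maximum(m,mask).sum()
def locate(thing,cam,near=None,cp=None,z0=0):
    """all detections -> (xy, IoU with projected solid, conf, rect)"""
    cp=cp or eyes.camera_params(cam); out=[]
    for d in models.masks_of(thing,cam):
        if d["confidence"]<.3: continue
        m=d["region"].astype(np.float32); l,t,r,b=d["rect"]
        x0=ray(((l+r)/2,(t+b)/2),z0+np.mean([z for _,z in PROF[thing]]),cp)
        x,iou=fit(m,thing,cp,x0,z0); out.append((x,iou,d["confidence"],d["rect"]))
    if near is not None: out.sort(key=lambda o:np.hypot(*(o[0]-near)))
    return out
E
python3 - <<'E'
from h import *
eyes.capture("top")
for t in ("base_mid","tall_mid","short_mid","lid_knob","wheel_centre","mug0_mid","slip_jar_mid"):
    for o in locate(t,"top"): print(t,np.round(o[0],1),round(o[1],3),round(o[2],2),np.round(o[3]),"R",round(np.hypot(*o[0])))
print(env.get_time_s())
E
```

```text
base_mid [689.5   2.7] 0.949 0.87 [306. 144. 332. 175.] R 690
tall_mid [ 734.9 -378.7] 0.929 0.79 [463. 121. 494. 152.] R 827
tall_mid [ 738.6 -260.8] 0.956 0.78 [414. 123. 447. 151.] R 783
tall_mid [ 533.1 -375.7] 0.188 0.69 [424. 185. 499. 256.] R 652
tall_mid [ 679.5 -160.9] 0.96 0.58 [374. 149. 402. 180.] R 698
short_mid [ 439.3 -160.7] 0.929 0.92 [378. 252. 401. 270.] R 468
lid_knob [437.4   9.3] 0.947 0.71 [307. 253. 326. 270.] R 437
wheel_centre [558.3 345.2] 0.981 0.85 [137. 172. 213. 248.] R 656
slip_jar_mid [435.5 152.8] 0.789 0.57 [240. 256. 264. 277.] R 461
1.3
```

```bash
python3 - <<'E'
from h import *
P=dict(base=(689.5,2.7),tall=(679.5,-160.9),short=(439.3,-160.7),lid=(437.4,9.3),wheel=(558.3,345.2))
for n,p in P.items():
    az=np.arctan2(p[1],p[0])
    for z in (25,180,320):
        print(n,z,[ (lambda q: None if q is None else round(q[5],2))(env.solve_ik([*p,z],down(az+y))) for y in (-np.pi/2,-np.pi/4,0,np.pi/4,np.pi/2)])
# tip probe, shut, at free table spot
w=P["wheel"]
env.set_gripper(0,30)
az=np.arctan2(480,250); print(env.get_time_s())
env.move_to([250,450,60],down(az)); f0=env.get_force()
z=40
while z>5:
    env.move_linear([250,450,z],speed=40); df=env.get_force()-f0
    if abs(df[2])>3: break
    z-=1.5
print("tip contact TCP z",env.get_tcp_pos(),df,env.get_time_s())
env.move_linear([250,450,120]); env.set_gripper(85)
az=np.arctan2(w[1],w[0]); 
env.move_to([w[0]-60*np.cos(az),w[1]-60*np.sin(az),300],down(az)); env.hold(.2)
cp=eyes.camera_params("wrist"); im=eyes.capture("wrist"); cv2.imwrite("pics/w_wheel.png",im)
for o in locate("wheel_centre","wrist",cp=cp): print(np.round(o[0],1),o[1],o[2],np.round(o[3]))
print(env.get_time_s(), cp["T"][:3,3], proj(np.array([[*w,55.]]),cp))
E
```

```text
base 25 [np.float64(-1.57), np.float64(-2.36), np.float64(-3.14), np.float64(2.36), np.float64(1.57)]
base 180 [np.float64(-1.57), np.float64(-2.36), np.float64(-3.14), np.float64(2.36), np.float64(1.57)]
base 320 [np.float64(-1.57), np.float64(-2.36), np.float64(-3.14), np.float64(2.36), np.float64(1.57)]
tall 25 [np.float64(-1.57), np.float64(-2.36), np.float64(-3.14), np.float64(2.36), np.float64(1.57)]
tall 180 [np.float64(-1.57), np.float64(-2.36), np.float64(-3.14), np.float64(2.36), np.float64(1.57)]
tall 320 [np.float64(-1.57), np.float64(-2.36), np.float64(-3.14), np.float64(2.36), np.float64(1.57)]
short 25 [np.float64(-1.57), np.float64(-2.36), np.float64(-3.14), np.float64(2.36), np.float64(1.57)]
short 180 [np.float64(-1.57), np.float64(-2.36), np.float64(-3.14), np.float64(2.36), np.float64(1.57)]
short 320 [np.float64(-1.57), np.float64(-2.36), np.float64(-3.14), np.float64(2.36), np.float64(1.57)]
lid 25 [np.float64(-1.57), np.float64(-2.36), np.float64(-3.14), np.float64(2.36), np.float64(1.57)]
lid 180 [np.float64(-1.57), np.float64(-2.36), np.float64(-3.14), np.float64(2.36), np.float64(1.57)]
lid 320 [np.float64(-1.57), np.float64(-2.36), np.float64(-3.14), np.float64(2.36), np.float64(1.57)]
wheel 25 [np.float64(-1.57), np.float64(-2.36), np.float64(-3.14), np.float64(2.36), np.float64(1.57)]
wheel 180 [np.float64(-1.57), np.float64(-2.36), np.float64(-3.14), np.float64(2.36), np.float64(1.57)]
wheel 320 [np.float64(-1.57), np.float64(-2.36), np.float64(-3.14), np.float64(2.36), np.float64(1.57)]
2.0667
tip contact TCP z [250.11026742 450.16611542  24.90588117] [-5.12041692 -9.45940808 33.15028279] 6.8417
[558.  347.4] 0.9910823 0.89 [235.  16. 405. 192.]
13.8417 [565.8953125  350.8832638  419.06730524] [[321.47511519 112.09976197]]
```

View pics/w_wheel.png

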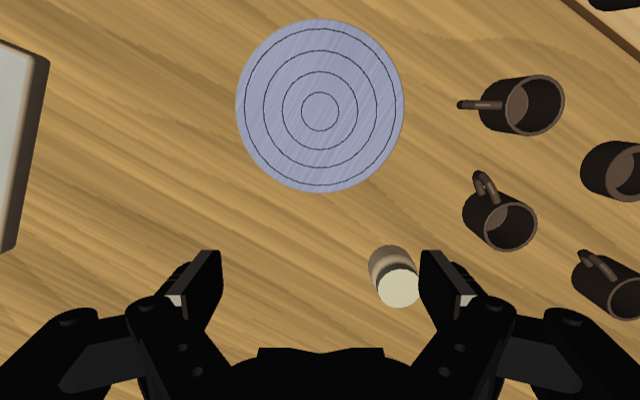

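The shut fingertips touch the table at TCP z≈25, so the 25 mm figure is for shut jaws. The wrist and top cameras agree on the wheel centre to 2 mm (558, 346.5). Rings show at (320,112). Next: pick the base and place it.

```bash
cat >> h.py <<'E'
W=np.array([558.1,346.5])
def look(thing,p,name,off=np.pi/2,z=200,back=60):
    yaw=np.arctan2(p[1],p[0])+off; u=np.array([np.cos(yaw),np.sin(yaw)])
    env.move_to([*(np.array(p)-back*u),z],down(yaw)); env.hold(.2)
    cp=eyes.camera_params("wrist"); im=eyes.capture("wrist"); cv2.imwrite(f"pics/{name}.png",im)
    L=locate(thing,"wrist",near=np.array(p),cp=cp)
    for o in L: print(thing,np.round(o[0],1),round(float(o[1]),3),round(o[2],2),np.round(o[3]))
    return L
def pick(p,zt,w,open_w,g=30):
    """centre the part by squeezing it along two crossed axes, then lift"""
    az=np.arctan2(p[1],p[0])
    env.set_gripper(open_w)
    env.move_to([*p,zt+90],down(az+np.pi/2)); env.move_linear([*p,zt],speed=120)
    env.set_gripper(w+3,20); env.set_gripper(w-4,20); a=env.get_gripper_width()
    env.set_gripper(open_w); env.move_linear([*p,zt],rot=down(az+np.pi))
    env.set_gripper(w+3,20); env.set_gripper(w-8,g); b=env.get_gripper_width()
    env.move_linear([*p,zt+15],speed=40); env.move_linear([*p,zt+130],speed=150)
    print("widths",a,b,"after lift",env.get_gripper_width(),"t",env.get_time_s())
def place(zpart,zt,open_w,hi):
    """lower held part (gripped at TCP height zt over its underside) till its underside is at zpart"""
    az=np.arctan2(W[1],W[0]); rot=down(az+np.pi)
    c=env.get_tcp_pos(); env.move_linear([c[0],c[1],hi],speed=200)
    env.move_to([*W,hi],rot); z=zpart+zt
    env.move_linear([*W,z+12],speed=100); env.hold(.3); f0=env.get_force()[2]; t=z+3
    env.move_linear([*W,t],speed=25)
    while t>z-2.5:
        env.hold(.1); df=env.get_force()[2]-f0
        if abs(df)>1.2: break
        t-=.5; env.move_linear([*W,t],speed=15)
    print("contact at",round(t-z,2),"dF",round(df,2),"F",np.round(env.get_force(),1),"w",env.get_gripper_width())
    return rot
def release(open_w,hi):
    c=env.get_tcp_pos(); env.set_gripper(open_w); env.hold(.2)
    env.move_linear([c[0],c[1],hi],speed=100); print("t",env.get_time_s())
E
python3 - <<'E'
from h import *
L=look("base_mid",(689.5,2.7),"w_base")
p=L[0][0]
if L[0][1]>.9 and np.hypot(*(p-[689.5,2.7]))<8:
    pick(p,27,68,85)
    place(55,27,85,200)
else: print("check")
E
```

```text
base_mid [688.8   5.2] 0.978 0.82 [280.  68. 361. 156.]
widths 68.7012509975912 65.83397059749886 after lift 66.32168195956791 t 24.1
contact at 0.0 dF 5.25 F [-1.  -1.   3.1] w 66.13745983071492
```

```bash
python3 - <<'E'
from h import *
release(85,220)
yaw=np.arctan2(W[1],W[0])+np.pi; u=np.array([np.cos(yaw),np.sin(yaw)])
env.move_to([*(W-60*u),300],down(yaw)) if env.solve_ik([*(W-60*u),300],down(yaw)) is not None else print("noik")
env.hold(.2); cp=eyes.camera_params("wrist"); im=eyes.capture("wrist"); cv2.imwrite("pics/w_b2.png",im)
for t,z0 in (("base_mid",55),("wheel_centre",0)):
    for o in locate(t,"wrist",cp=cp,z0=z0): print(t,np.round(o[0],1),o[1],o[2],np.round(o[3]))
L=look("tall_mid",(679.5,-160.9),"w_tall")
if L:
    im=cv2.imread("pics/w_tall.png"); a=cv2.imread("pics/w_b2.png")
    cv2.imwrite("pics/pair.png",np.vstack([a[0:290],im[0:290]]))
print(env.get_time_s())
E
```

```text
t 32.1167
base_mid [557.4 347.5] 0.9763134 0.91 [286.  75. 356. 150.]
wheel_centre [557.2 347.3] 0.81159735 0.98 [236.  12. 410. 194.]
tall_mid [ 679.7 -158.9] 0.981 0.93 [278.  74. 366. 154.]
tall_mid [ 738.6 -259.5] 0.936 0.72 [375. 173. 458. 256.]
tall_mid [ 710.5 -361.3] 0.419 0.97 [391. 278. 433. 362.]
35.7333
```

View pics/pair.png

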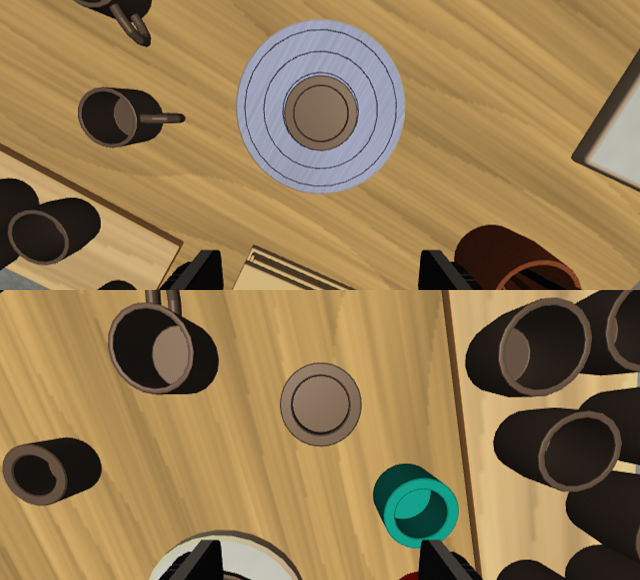

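The base sits within 1 mm of the wheel centre, at (320,112) in the upper picture. In the lower picture the dark, handle-less 60 mm box at (320,114) fits tall_mid. The turquoise one at (415,215) is a look-alike. Picking the dark one.

```bash
python3 - <<'E'
from h import *
p=np.array([679.7,-158.9])
pick(p,46,60,85); place(94,46,85,240)
E
```

```text
widths 60.64566512058747 58.11321744667991 after lift 58.18861885178009 t 41.9667
contact at 2.0 dF 1.36 F [-0.6  0.5 -1.5] w 58.21480260501561
```

```bash
cat >> h.py <<'E'
def press(zpart,zt,start,lim=4.):
    z=zpart+zt; t=start; f0=env.get_force()
    while t>-2.5:
        t-=.5; env.move_linear([*W,z+t],speed=15); env.hold(.15); df=env.get_force()-f0
        print(round(t,1),np.round(df,1),np.round(env.get_tcp_pos()[2]-z,2))
        if np.linalg.norm(df)>lim: break
E
python3 - <<'E'
from h import *
press(94,46,2.0)
E
```

```text
1.5 [ 0.4  0.2 -1.1] 1.51
1.0 [-0.3 -0.4 -0.1] 0.99
0.5 [-0.1 -0.3 -0.7] 0.5
0.0 [ 0.9 -0.8  2.8] 0.14
-0.5 [-1.  -1.4  8.2] 0.13
```

Only noise until a real contact at the seated height. Releasing, then moving on to the short tier.

```bash
cat >> h.py <<'E'
def check(thing,z0,name,z=300):
    yaw=np.arctan2(W[1],W[0])+np.pi; u=np.array([np.cos(yaw),np.sin(yaw)])
    env.move_to([*(W-60*u),z],down(yaw)); env.hold(.2)
    cp=eyes.camera_params("wrist"); im=eyes.capture("wrist"); cv2.imwrite(f"pics/{name}.png",im)
    for o in locate(thing,"wrist",near=W,cp=cp,z0=z0)[:2]: print(thing,np.round(o[0],1),round(float(o[1]),3),round(o[2],2),np.round(o[3]))
E
sed -i 's/abs(df)>1.2/abs(df)>2.5/' h.py
python3 - <<'E'
from h import *
release(85,280)
check("tall_mid",94,"w_t2")
L=look("short_mid",(439.3,-160.7),"w_short")
p=L[0][0]
if L[0][1]>.9 and np.hypot(*(p-[439.3,-160.7]))<8:
    pick(p,37,52,80); place(155,37,80,300)
E
```

```text
t 51.1083
tall_mid [558.1 347.8] 0.984 0.9 [281.  76. 362. 155.]
short_mid [ 439.4 -159.7] 0.976 0.6 [291.  77. 354. 148.]
widths 51.53433793733385 51.32346902280682 after lift 51.80760841052552 t 60.8917
contact at 0.0 dF 5.69 F [0.4 1.7 3.5] w 51.51460538428911
```

View pics/w_t2.png

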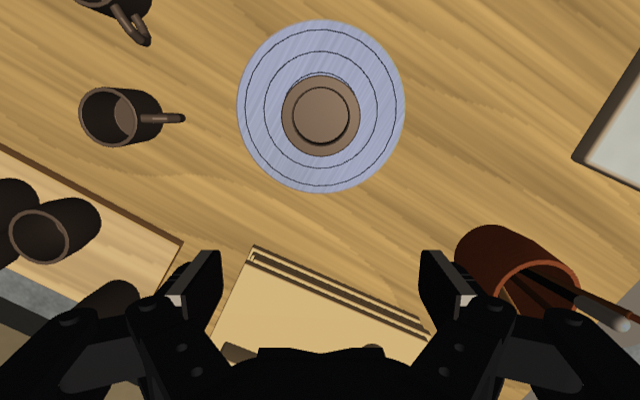

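The tall tier is at (321,115), centred over the base, and the short tier made contact exactly at its seated height. Releasing it and fetching the lid.

```bash
python3 - <<'E'
from h import *
release(75,320)
check("short_mid",155,"w_s2",330)
L=look("lid_knob",(437.4,9.3),"w_lid")
p=L[0][0]
if L[0][1]>.9 and np.hypot(*(p-[437.4,9.3]))<8:
    pick(p,42,20,44,25); place(202,42,44,340)
E
```

```text
t 69.7
short_mid [557.7 347.6] 0.972 0.88 [286.  76. 358. 154.]Traceback (most recent call last):
  File "<stdin>", line 5, in <module>
IndexError: list index out of range
```

```bash
python3 - <<'E'
import cv2,numpy as np
cv2.imwrite("pics/pair2.png",np.vstack([cv2.imread(f"pics/{n}.png")[:290] for n in("w_s2","w_lid")]))
E
```

```text
(no output)
```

View pics/pair2.png

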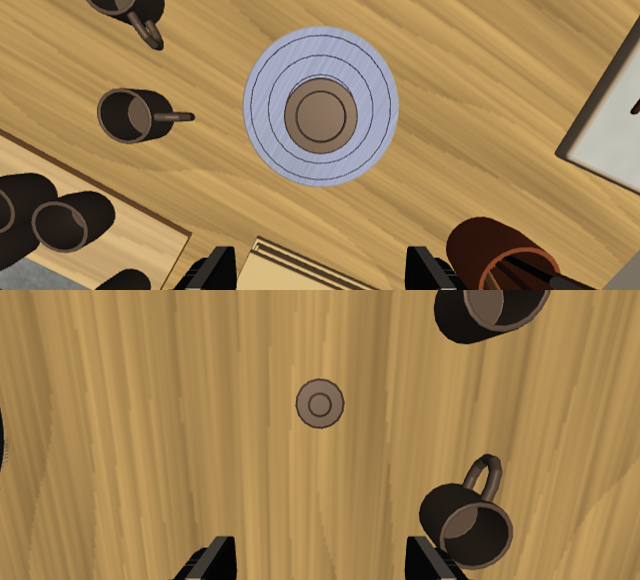

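The short tier is seated and centred at (320,116). The lid is plain at (320,114), but the network missed it. I'll look again, with a dark-region mask as backup.

```bash
python3 - <<'E'
from h import *
cp=eyes.camera_params("wrist"); im=eyes.capture("wrist")
L=[o for o in locate("lid_knob","wrist",near=np.array([437.4,9.3]),cp=cp)]
print([(np.round(o[0],1),o[1],o[2]) for o in L])
hsv=cv2.cvtColor(im,cv2.COLOR_BGR2HSV); m=np.zeros((400,640),np.uint8); m[75:160,280:360]=(hsv[75:160,280:360,1]<100)
m=cv2.morphologyEx(cv2.morphologyEx(m,cv2.MORPH_CLOSE,np.ones((7,7))),cv2.MORPH_OPEN,np.ones((5,5)))
x,iou=fit(m.astype(np.float32),"lid_knob",cp,(437.4,9.3)); print("colour",x,iou,m.sum())
p=x if iou>.9 else (L[0][0] if L else None)
if p is not None and np.hypot(*(p-[437.4,9.3]))<6:
    pick(p,42,20,44,25); place(202,42,44,340)
print(env.get_time_s())
E
```

```text
[(array([436.8,  10.8]), np.float32(0.94317156), 0.58)]
colour [436.86102524  10.0206707 ] 0.9122067 1825
widths 19.459911377427037 19.305035329454228 after lift 18.756550964465273 t 79.425
contact at 0.0 dF 2.67 F [0.3 0.2 1.9] w 18.992151180333487
85.7583
```

```bash
python3 - <<'E'
from h import *
release(44,350)
check("lid_knob",202,"w_l2",350)
im=eyes.capture("scene"); cv2.imwrite("pics/scene_end.png",cv2.resize(im[100:270,270:510],None,fx=3,fy=3,interpolation=cv2.INTER_CUBIC))
print(env.get_time_s(),env.get_force())
E
```

```text
t 87.5333Traceback (most recent call last):
  File "<stdin>", line 3, in <module>
  File "h.py", line 77, in check
    env.move_to([*(W-60*u),z],down(yaw)); env.hold(.2)
    ~~~~~~~~~~~^^^^^^^^^^^^^^^^^^^^^^^^^
cell.IKError: the arm cannot take that pose within its joint ranges
```

```bash
python3 - <<'E'
from h import *
yaw=np.arctan2(W[1],W[0])+np.pi/2; u=np.array([np.cos(yaw),np.sin(yaw)])
env.move_to([*(W-60*u),345],down(yaw)); env.hold(.3)
cp=eyes.camera_params("wrist"); a=eyes.capture("wrist")
for o in locate("lid_knob","wrist",near=W,cp=cp,z0=202)[:2]: print(np.round(o[0],1),o[1],o[2],np.round(o[3]))
env.move_to([400,100,330],down(1.8))
im=eyes.capture("scene"); b=cv2.resize(im[90:240,270:510],(640,400),interpolation=cv2.INTER_CUBIC)
cv2.imwrite("pics/end.png",np.vstack([a[:200],b]))
print(env.get_time_s(),env.get_force())
E
```

```text
[558.2 347.5] 0.9671155 0.87 [291.  85. 352. 145.]
90.375 [ 1.13847773 -0.8679275  -0.62364974]
```

View pics/end.png

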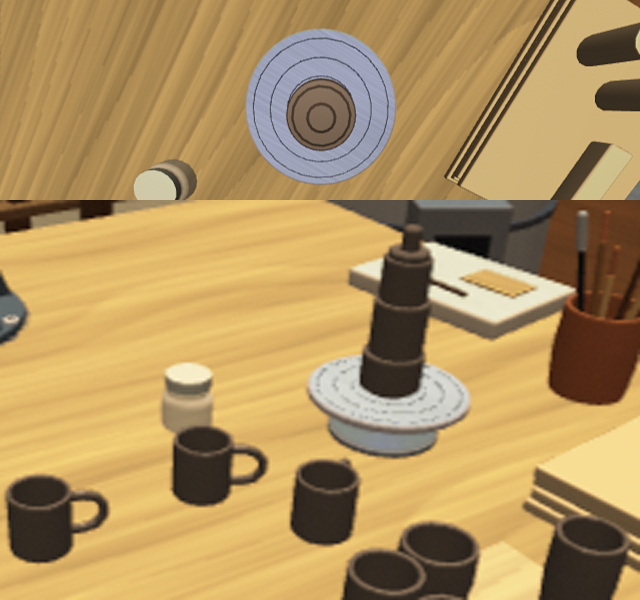

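The full stack stands upright and centred on the wheel, with the lid at (320,117) in the upper picture. The mugs and the slip jar have not moved.

```bash
python3 -c "
from cell import env
env.hold(.5); env.hand_in(); print(env.get_time_s())"
```

```text
the job is handed in; nothing more can be done
the job is handed in; nothing more can be done
```

The jar is stacked on the banding wheel in the order asked (base, tall tier, short tier, lid), and I handed the job in at about 91 s on the robot's clock, with the arm clear. The hand-in gives no verdict. I squeezed each part along two crossed directions to centre it in the jaws, then lowered it until the force reading showed contact.

**Last checks:**
- **Height:** every part made firm contact within about 0.5 mm of its seated height.
- **Centring:** the wrist camera put all four axes within about 1.5 mm of each other and of the wheel centre.
- **Surroundings:** in the last scene picture the stack stood upright, and the mugs and slip jar looked unmoved. I judged that by eye and did not measure it.

**Disagreements along the way:**
- **Tall tier:** the force threshold tripped 2 mm early (1.4 N of noise). I lowered it on to the real contact before letting go.
- **Lid:** the network missed it in one picture. A second picture and a colour mask agreed to within 1 mm.
- **Last wrist view:** the first pose I tried for it was out of reach, so I took that picture from another side.

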